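# Zero the bench torque tester under its push-latch cover

### The job

Zero the torque tester: press the blue cover in by the white dot and let go so that it pops open, press the green button under it right down, then swing the cover shut by pushing on its outside and press it home so that it latches flush again, and move clear. Only push: do not grip anything or pull on the cover's black inside, and leave the torque wrench and the two sockets where they are.

Things in the scene. Friction and masses are not known exactly. Their poses are not given: they have to be found in the camera images.
- tester: grey torque tester bolted to the bench, 200 (its x) x 160 (y) x 80 mm high; origin at the centre of its underside, z up. A steel drive boss stands 9 mm above the top at x -55, y 40. A pocket at x -10 to 86, y -50 to 62, floor 50 mm below the top, is closed by the blue cover, flush with the tester's top when latched.
- cover_hinge (a point): middle of the cover's hinge line, on the tester's top surface, fixed; at (38, 60, 80) mm in the tester's frame, same axes. The hinge line runs along the tester's x; the closed cover reaches from it 105 mm towards the tester's -y. To latch the open cover, push it steadily (under 0.1 m/s) down past flush to its stop (at least 6 mm at the dot, else it springs open again) and let go.
- press_spot (a point): white dot (18 mm across) on the outside of the blue cover, 90 mm from the hinge line, 15 mm from the free edge, midway along the hinge. The cover is 90 mm (along the hinge) x 105 mm x 6 mm plus a 2 mm black liner on its inside. The frame turns with the cover and equals the tester's when shut.
- cover (a joint): cover angle, rad: 0 latched flush, grows as it opens; 1.9 fully open, leaning back over the tester's +y side; -0.077 pressed in to its rigid stop (7 mm at the dot). Push-push latch: pressing a latched cover to the stop (2 to 3 N) and letting go frees it, and a spring swings it fully open in about 2 s; closing it takes 1 to 4 N at the dot.
- liner: black lining, 84 x 99 x 2 mm, on the inside of the blue cover; its frame lies on the hinge line and turns with the cover. Not to be pushed or pulled.
- zero_top (a point): centre of the top of the green button (30 mm across), in the pocket 52 mm from the hinge line; its top is 16 mm below the tester's top. It is pressed straight down.
- zero (a joint): travel of the green button, m: 0 released, 0.005 fully down; spring return, 4 N fully down.
- chrome_socket: loose chrome deep socket standing upright, 32 mm across, 63 mm tall, origin at the centre of its underside
- black_socket: loose black impact socket standing upright, 42 mm across, 52 mm tall, origin at the centre of its underside
- torque_wrench: loose torque wrench lying on the bench along its x axis, 385 mm long, head (34 mm wide, up to 36 mm high) at its +x end, grip 28 mm thick at its -x end; origin on the bench under its middle

How it is judged (in metres and radians):
On the way, in this order (a step that is already met when the one before it is completed fails the run):
1. the cover, pressed in and let go, has popped open (past 1.3 rad) (value of joint cover above 1.3 rad), for 0.1 s.
2. the green button is pressed down at least 4 mm of its 5 mm while the cover is open (value of joint zero above 0.004 m and value of joint cover above 1 rad), for 0.05 s.
3. the cover is pressed in below flush (under -0.03 rad) (value of joint cover below -0.03 rad).
At the end, for the whole second after the job is handed in: The cover stays latched flush by itself (within 0.025 rad of 0), the green button is back up (under 1 mm), and the wrench and both sockets are within 20 mm of where they started (value of joint cover between -0.025 and 0.025 rad and value of joint zero below 0.001 m and distance of each of chrome_socket, black_socket, torque_wrench from where it was at the start of the episode below 0.02 m); the robot touches nothing.
It fails at once if a finger pushes or pulls on the cover's black inside (over 3 N): the cover is pinched or pried (contact force between the fingers and liner above 3 N).
It fails at once if a socket or the torque wrench is moved more than 20 mm, lifted or knocked over (distance of any of chrome_socket, black_socket, torque_wrench from where it was at the start of the episode above 0.02 m or angle between any of chrome_socket, black_socket's own z axis and vertical above 0.5 rad or height (world z) of torque_wrench above 0.012 m).
It also fails if it takes over 58 s, if anything falls off the work surface, if the arm or the gripper's body presses on something with over 40 N, if the wrist force passes 120 N, or if a joint passes its speed limit or range.

### The arm

A 6-joint arm with a two-finger parallel gripper is mounted at the origin on the work surface. World frame = base frame: x ahead of the robot, y to its left, z up, the work surface at z = 0. Lengths are in m, angles in degrees, forces in N, time in s.
With the tool pointing down it reaches from about 0.25 to 0.725 m from the base axis. Payload 9.7 kg.
Tool frame: the origin (TCP) lies at the very end of the fingers, on their centre line; the grasp point (between the pads) lies 19 mm behind it (bot.grip_depth is the distance from the TCP to the grasp point, in m); z points along the fingers, y is the direction in which the jaws open and shut (so a half turn about z gives the same grasp; the last joint's range is limited). The gripper opens to 85 mm and grips with 20 to 120 N. Pads are 22 mm wide; open, the fingers measure 114 mm over their backs; the gripper's body (76 mm by 85 mm) begins 54 mm behind the grasp point. The pads swing forward as they close: fully open they stand 13 mm farther back than shut.
Start: joints at [-74.656, 4.979, 10.078, 95.1, 0, 90], TCP at [0.146, -0.53, 0.231] pointing down, gripper open.
Joint ranges: [-179.16, 179.16], [-48.56, 103.87], [-65.8, 70.77], [-126.05, 130.52], [-82.76, 87.17], [-180, 180]. Speed limits (degrees/s): [127.2, 127.2, 147.25, 180, 180, 180].

### API

Orientations are given as [roll, pitch, yaw] about the fixed x, y, z axes, in that order (R = Rz(yaw) Ry(pitch) Rx(roll)).
In Python, from workcell import telemetry, optics, order, bot gives the robot as it stands. The module is installed in compiled form; this text tells all that it offers.
- The arm moves only by the shell command python3 -m inch 'ROWS' [FORCE]. ROWS is JSON, a list of rows, each a list of 7 numbers: the shift along the tool's x, y, z in m, then the turn, a rotation vector about the tool's x, y, z in rad, then the closure, from 0 (fully open) to 1 (shut). In form: [[tx, ty, tz, rx, ry, rz, grip], ...]. A call has 1 to 12 rows; each row is the pose to reach, as a shift and turn from the pose commanded when the call began, along the tool's axes at that moment; what a row does not reach only later rows make up. A row lasts 1/12 s, in which the tool goes at most 41.7 mm and 7.16 degrees, less where a joint would pass 70% of its speed; a pose out of reach is approached as far as the arm can. A call with a gripper value outside its range is refused whole. The fingers move at their own pace and stop on an object; FORCE is the grip in N (left out, the last holds). Time passes only in rows, so rows that repeat a pose let the fingers close. It gives the time, the measured TCP pose, the force and the opening at its end, in the units of the state.
- telemetry.get_obs(): the state, without advancing time (a new reading comes with each control period).
- optics.camera(name): name is "scene" or "top" or "wrist"; returns (picture, depth): 480x640x3 uint8, red, green, blue; 480x640 float32, m along the optical axis (not along the pixel's ray), 0 where there is no reading.
- optics.camera_info(name): a dict with "camera_matrix" (3x3 intrinsics, pixels), "k1" (the pictures are not rectified: a ray, as slopes to the right and down, at radius r is drawn at 1 + k1 r^2 times it, then the intrinsics apply), "xyz" and "attitude" of the camera in the world; the wrist camera has in their place "mount" (4x4, takes a point from camera to tool coordinates, whose origin is the TCP and whose axes are the flange's). Camera axes: x right, y down, z forward; pixel columns grow to the right and rows downward; lengths in m; the calibration is good to about 2 mm. A picture is of the moment at which its call begins: read the wrist's pose just before it. camera_info takes no time and is no camera call.
- order.job_done(): hands the job in, once; it reports no verdict.
The state is a dict: "time": time; "q": joint angles; "qd": joint speeds; "joint_efforts": joint torques, N m; "ee_pos": TCP position; "tcp_rot": TCP orientation; "wrist_force": force on the tool from outside, world axes, zero at the start; "torque": the same for the moment, N m; "opening": finger opening in m.
Only numpy, scipy, OpenCV 4.12 (cv2) and the standard library are available. Lean on these libraries where they do the work, as an engineer would, in place of code of your own. Each camera call takes 0.05 s, during which the arm holds its last target. There are 200 camera calls.

## Working session

There is one attempt and no reset: what is moved stays moved. The work goes in short steps, Python scripts to look and compute and a shell command to move; the robot and the scene stay as the last step left them, time stands still between calls to the robot, and variables do not carry over. Pictures are saved under pics/ and viewed, about 8 in all and at most 12, crops included, and the job is handed in when it is done.

```bash
mkdir -p pics; cat > h.py <<'E'
import numpy as np, cv2
from scipy.spatial.transform import Rotation as R
from workcell import telemetry, optics, order, bot
def pose():
    o=telemetry.get_obs(); T=np.eye(4); T[:3,3]=o["ee_pos"]; T[:3,:3]=R.from_euler('xyz',o["tcp_rot"],degrees=True).as_matrix(); return o,T
def shot(name):
    o,T=pose(); im,d=optics.camera(name); i=optics.camera_info(name)
    if "mount" in i: C=T@np.array(i["mount"])
    else:
        C=np.eye(4); C[:3,3]=i["xyz"]; C[:3,:3]=R.from_euler('xyz',i["attitude"],degrees=True).as_matrix()
    return im,d,np.array(i["camera_matrix"]),i["k1"],C
def onplane(uv,K,k1,C,z):
    p=cv2.undistortPoints(np.array(uv,float).reshape(-1,1,2),K,np.array([k1,0,0,0.])).reshape(-1,2)
    r=np.c_[p,np.ones(len(p))]@C[:3,:3].T
    return C[:3,3]+r*((z-C[2,3])/r[:,2])[:,None]
def save(n,im): cv2.imwrite('pics/'+n,im[:,:,::-1])
E
python3 - <<'E'
from h import *
print(telemetry.get_obs(), optics.camera_info("top"),optics.camera_info("wrist"))
s=shot("top"); save('top.png',s[0])
np.savez('top.npz',im=s[0],d=s[1],K=s[2],k1=s[3],C=s[4])
im=s[0]; hsv=cv2.cvtColor(im,cv2.COLOR_RGB2HSV)
m=cv2.inRange(hsv,(95,100,50),(130,255,255))
cs,_=cv2.findContours(m,0,2)
for c in sorted(cs,key=cv2.contourArea)[-3:]: 
  r=cv2.minAreaRect(c); b=cv2.boxPoints(r); print(cv2.contourArea(c),r,onplane(b,*s[2:],.08).round(4).tolist(), s[4][2,3]-s[1][int(r[0][1]),int(r[0][0])])
E
```

```text
{'time': 0.0, 'q': array([-7.46565693e+01,  5.01222722e+00,  1.00365712e+01,  9.50990620e+01,
        1.27992303e-03,  9.00010840e+01]), 'qd': array([-0.0558799 , -0.09445109, -0.0145536 , -0.00072515,  0.03492818,
        0.02079125]), 'joint_efforts': array([-2.97100509e-03, -5.20384777e+01,  4.64812231e+01,  1.58457190e-02,
        6.92689946e-05, -8.92795640e-06]), 'ee_pos': array([ 0.14548245, -0.53019082,  0.23059121]), 'tcp_rot': array([-1.79925282e+02, -1.27850834e-03,  1.53423451e+01]), 'wrist_force': array([-0.09797902, -0.1984224 ,  0.17955286]), 'torque': array([0.02892331, 0.01973371, 0.01597822]), 'opening': 0.08530011329824302} {'camera_matrix': array([[604.25432889,   0.        , 324.7721009 ],
       [  0.        , 604.25432889, 232.92960532],
       [  0.        ,   0.        ,   1.        ]]), 'k1': -0.08378488791009331, 'xyz': array([0.33413569, 0.01808354, 1.09829152]), 'attitude': array([-168.68169571,    0.87128068,  -91.19734012])} {'camera_matrix': array([[426.94208666,   0.        , 321.60419851],
       [  0.        , 426.94208666, 237.6044634 ],
       [  0.        ,   0.        ,   1.        ]]), 'k1': 0.03226301777956379, 'mount': array([[ 2.38851598e-04, -9.61565403e-01, -2.74575890e-01,
         7.02956144e-02],
       [ 9.99999850e-01,  3.65009205e-04, -4.08370381e-04,
        -8.04091860e-04],
       [ 4.92897557e-04, -2.74575751e-01,  9.61565346e-01,
        -1.43505613e-01],
       [ 0.00000000e+00,  0.00000000e+00,  0.00000000e+00,
         1.00000000e+00]])}
1423.5 ((14.5, 453.5), (51.0, 29.0), 90.0) [[0.2165, 0.583, 0.08], [0.217, 0.5315, 0.08], [0.1343, 0.528, 0.08], [0.1332, 0.579, 0.08]] 0.09884388012932188
3011.5 ((297.4117736816406, 223.6470489501953), (51.417545318603516, 60.63390350341797), 75.96376037597656) [[0.5885, 0.1379, 0.08], [0.6123, 0.0351, 0.08], [0.5234, 0.0154, 0.08], [0.5002, 0.1165, 0.08]] 0.057809479666217634
```

View pics/top.png

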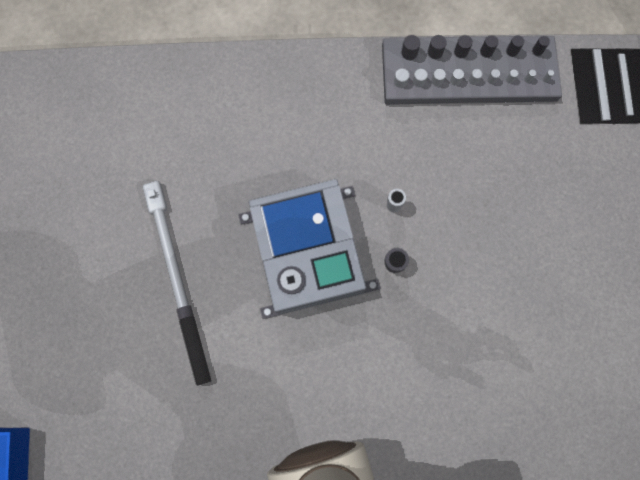

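The tester is at image centre. The white dot is at (318,218), the hinge is on the cover's left edge (~x 268), and the boss is at (290,280), so tester +x is roughly world +x. The sockets (397,198 and 397,260) and the wrench (180,290) are well clear.

```bash
cat >> h.py <<'E'
def dot(s,z=.08):
    hsv=cv2.cvtColor(s[0],cv2.COLOR_RGB2HSV)
    b=cv2.inRange(hsv,(95,100,50),(130,255,255)); cs,_=cv2.findContours(b,0,2)
    out=[]
    for c in cs:
        if cv2.contourArea(c)<800: continue
        h=cv2.fillPoly(np.zeros_like(b),[cv2.convexHull(c)],255)
        w=cv2.inRange(hsv,(0,0,150),(179,60,255))&h
        ws,_=cv2.findContours(w,0,2)
        for k in ws:
            if cv2.contourArea(k)>30:
                (u,v),r=cv2.minEnclosingCircle(k); out.append((round(u),round(v),round(r,1),onplane([[u,v]],*s[2:],z)[0].round(4)))
        bb=cv2.boxPoints(cv2.minAreaRect(c)); out.append(onplane(bb,*s[2:],z).round(4).tolist())
    return out
def rows(p,yaw):
    "shift in tool axes and turn about tool z to reach p, yaw"
    o,T=pose(); print('shift',(T[:3,:3].T@(np.array(p)-T[:3,3])).round(4),'rz',round(-np.radians(yaw-o["tcp_rot"][2]),3))
E
python3 - <<'E'
from h import *
f=np.load('top.npz'); s=(f['im'],f['d'],f['K'],float(f['k1']),f['C'])
for x in dot(s): print(x)
rows([.564,.040,.20],-77.3)
E
```

```text
[[0.2165, 0.583, 0.08], [0.217, 0.5315, 0.08], [0.1343, 0.528, 0.08], [0.1332, 0.579, 0.08]]
(317, 218, 5.2, array([0.5649, 0.0415, 0.08  ]))
[[0.5885, 0.1379, 0.08], [0.6123, 0.0351, 0.08], [0.5234, 0.0154, 0.08], [0.5002, 0.1165, 0.08]]
shift [ 0.5545 -0.4391  0.0312] rz 1.617
```

```bash
python3 -m inch '[[0.554,-0.439,0.03,0,0,1.617,1],[0.554,-0.439,0.03,0,0,1.617,1],[0.554,-0.439,0.03,0,0,1.617,1],[0.554,-0.439,0.03,0,0,1.617,1],[0.554,-0.439,0.03,0,0,1.617,1],[0.554,-0.439,0.03,0,0,1.617,1],[0.554,-0.439,0.03,0,0,1.617,1],[0.554,-0.439,0.03,0,0,1.617,1],[0.554,-0.439,0.03,0,0,1.617,1],[0.554,-0.439,0.03,0,0,1.617,1],[0.554,-0.439,0.03,0,0,1.617,1],[0.554,-0.439,0.03,0,0,1.617,1]]'
python3 -c "
from h import *
rows([.564,.041,.20],-77.3)"
```

```text
time: 1.05
ee_pos: [0.2784, -0.2935, 0.2122]
tcp_rot: [-173.5, 0.7, -51.0]
wrist_force: [-0.7, -0.7, 0.2]
opening: 0.0
shift [-0.0802 -0.4282  0.0619] rz 0.459
```

```bash
python3 -m inch '[[0,0,0,0,0,0,1],[0,0,0,0,0,0,1]]'
python3 -c "
from h import *
rows([.564,.041,.20],-77.3)"
```

```text
time: 1.22
ee_pos: [0.2777, -0.2942, 0.2126]
tcp_rot: [-173.6, 0.6, -51.1]
wrist_force: [-0.1, 0.0, 0.2]
opening: -0.0
shift [-0.0809 -0.4291  0.0617] rz 0.457
```

```bash
cat >> h.py <<'E'
def rows(p,yaw,roll=180,pitch=0):
    o,T=pose(); A=T[:3,:3]; B=R.from_euler('xyz',[roll,pitch,yaw],degrees=True).as_matrix()
    print('shift',(A.T@(np.array(p)-T[:3,3])).round(4),'rot',R.from_matrix(A.T@B).as_rotvec().round(4))
E
python3 -c "
from h import *
rows([.564,.041,.20],-77.3)"
```

```text
shift [-0.0809 -0.4291  0.0617] rot [-0.1073  0.0362  0.4562]
```

```bash
python3 -m inch '[[-0.081,-0.429,0.062,-0.107,0.036,0.456,1],[-0.081,-0.429,0.062,-0.107,0.036,0.456,1],[-0.081,-0.429,0.062,-0.107,0.036,0.456,1],[-0.081,-0.429,0.062,-0.107,0.036,0.456,1],[-0.081,-0.429,0.062,-0.107,0.036,0.456,1],[-0.081,-0.429,0.062,-0.107,0.036,0.456,1],[-0.081,-0.429,0.062,-0.107,0.036,0.456,1],[-0.081,-0.429,0.062,-0.107,0.036,0.456,1],[-0.081,-0.429,0.062,-0.107,0.036,0.456,1],[-0.081,-0.429,0.062,-0.107,0.036,0.456,1],[-0.081,-0.429,0.062,-0.107,0.036,0.456,1],[-0.081,-0.429,0.062,-0.107,0.036,0.456,1]]'
python3 - <<'E'
from h import *
s=shot("wrist"); save('w1.png',s[0])
for x in dot(s): print(x)
rows([.564,.041,.09],-77.3)
E
```

```text
time: 2.22
ee_pos: [0.0669, -0.2264, 0.205]
tcp_rot: [-178.2, 0.0, -75.6]
wrist_force: [0.2, 0.1, -1.1]
opening: -0.0001
shift [-0.1339 -0.5441  0.132 ] rot [-0.0307  0.001   0.03  ]
```

View pics/w1.png

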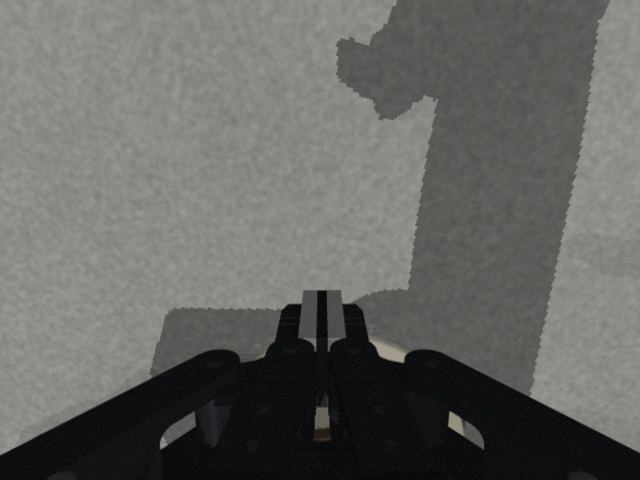

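The wrist view shows only the bare bench and the closed fingers. The move went off-line, so I'll check the joints.

```bash
python3 -c "
from h import *
print(telemetry.get_obs()['q'].round(1)); rows([.45,-.2,.23],-77.3)"
```

```text
[-75.6 -38.9 -26.4 102.5   1.8 179.9]
shift [ 0.0711 -0.3781 -0.0132] rot [-0.0307  0.001   0.03  ]
```

Joint 6 ran into its +180 limit, so I'll unwind it the other way round to the same yaw.

```bash
R='x'; python3 -m inch '[[0.07,-0.378,-0.013,0,0,-1.45,1],[0.07,-0.378,-0.013,0,0,-1.45,1],[0.07,-0.378,-0.013,0,0,-1.45,1],[0.07,-0.378,-0.013,0,0,-1.45,1],[0.07,-0.378,-0.013,0,0,-1.45,1],[0.07,-0.378,-0.013,0,0,-1.45,1],[0.07,-0.378,-0.013,0,0,-1.45,1],[0.07,-0.378,-0.013,0,0,-1.45,1],[0.07,-0.378,-0.013,0,0,-1.45,1],[0.07,-0.378,-0.013,0,0,-1.45,1],[0.07,-0.378,-0.013,0,0,-1.45,1],[0.07,-0.378,-0.013,0,0,-1.45,1]]'
python3 -c "
from h import *
print(telemetry.get_obs()['q'].round(1)); rows([.564,.041,.23],103)"
```

```text
time: 3.27
ee_pos: [0.452, -0.2001, 0.2282]
tcp_rot: [-179.7, -1.6, 8.0]
wrist_force: [-0.5, 0.2, -0.4]
opening: -0.0001
[-24.5  -4.    0.7  93.4   1.1 147.5]
shift [ 0.1446 -0.2231  0.0035] rot [ 0.0202 -0.0259 -1.6574]
```

```bash
python3 -m inch '[[0.145,-0.223,0,0.02,-0.026,-1.657,1],[0.145,-0.223,0,0.02,-0.026,-1.657,1],[0.145,-0.223,0,0.02,-0.026,-1.657,1],[0.145,-0.223,0,0.02,-0.026,-1.657,1],[0.145,-0.223,0,0.02,-0.026,-1.657,1],[0.145,-0.223,0,0.02,-0.026,-1.657,1],[0.145,-0.223,0,0.02,-0.026,-1.657,1],[0.145,-0.223,0,0.02,-0.026,-1.657,1],[0.145,-0.223,0,0.02,-0.026,-1.657,1],[0.145,-0.223,0,0.02,-0.026,-1.657,1],[0.145,-0.223,0,0.02,-0.026,-1.657,1],[0.145,-0.223,0,0.02,-0.026,-1.657,1]]'
python3 -c "
from h import *
print(telemetry.get_obs()['q'].round(1)); rows([.564,.041,.20],-170);rows([.564,.041,.20],-77.3)"
```

```text
time: 4.27
ee_pos: [0.5653, 0.0398, 0.2342]
tcp_rot: [179.8, -0.1, 93.8]
wrist_force: [-0.3, 0.2, 0.9]
opening: 0.0
[ 4.   7.2 12.8 95.5  0.1 90.2]
shift [ 0.0013 -0.0013  0.0342] rot [ 3.4000e-03  1.2000e-03 -1.6786e+00]
shift [ 0.0013 -0.0013  0.0342] rot [-2.0000e-03 -4.4000e-03  2.9867e+00]
```

```bash
python3 -m inch '[[0,0,0.034,0,0,-1.45,1],[0,0,0.034,0,0,-1.45,1],[0,0,0.034,0,0,-1.45,1],[0,0,0.034,0,0,-1.45,1],[0,0,0.034,0,0,-1.45,1],[0,0,0.034,0,0,-1.45,1],[0,0,0.034,0,0,-1.45,1],[0,0,0.034,0,0,-1.45,1],[0,0,0.034,0,0,-1.45,1],[0,0,0.034,0,0,-1.45,1],[0,0,0.034,0,0,-1.45,1],[0,0,0.034,0,0,-1.45,1]]' | head -1
python3 -m inch '[[0,0,0,0,0,-1.45,1],[0,0,0,0,0,-1.45,1],[0,0,0,0,0,-1.45,1],[0,0,0,0,0,-1.45,1],[0,0,0,0,0,-1.45,1],[0,0,0,0,0,-1.45,1],[0,0,0,0,0,-1.45,1],[0,0,0,0,0,-1.45,1],[0,0,0,0,0,-1.45,1],[0,0,0,0,0,-1.45,1],[0,0,0,0,0,-1.45,1],[0,0,0,0,0,-1.45,1]]' | head -1
python3 -m inch '[[0,0,0,0,0,-0.397,1],[0,0,0,0,0,-0.397,1],[0,0,0,0,0,-0.397,1],[0,0,0,0,0,-0.397,1],[0,0,0,0,0,-0.397,1],[0,0,0,0,0,-0.397,1]]'
python3 - <<'E'
from h import *
print(telemetry.get_obs()['q'].round(1))
s=shot("wrist"); save('w2.png',s[0])
for x in dot(s): print(x)
rows([.564,.041,.09],-77.3)
E
```

```text
time: 5.27
time: 6.27
time: 6.77
ee_pos: [0.565, 0.0393, 0.2006]
tcp_rot: [-179.8, 0.1, -77.9]
wrist_force: [-0.1, 0.6, 0.7]
opening: -0.0002
[  3.9   6.5   8.3  91.6   0.1 -98.2]
(321, 232, 14.2, array([0.5657, 0.0424, 0.08  ]))
[[0.6129, 0.0369, 0.08], [0.5257, 0.0166, 0.08], [0.4975, 0.1177, 0.08], [0.5938, 0.1404, 0.08]]
shift [-0.0019  0.001   0.1107] rot [-0.0036  0.0013 -0.0102]
```

View pics/w2.png

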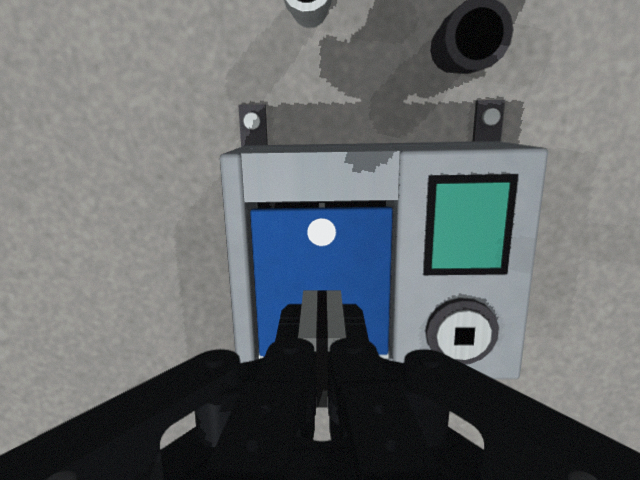

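The wrist view shows the dot at (321,232), the hinge hidden under the fingers and the free edge at row 208. Both views agree to within 1 mm. Now I'll descend.

```bash
python3 -m inch '[[-0.003,0.001,0.035,0,0,0,1],[-0.003,0.001,0.07,0,0,0,1],[-0.003,0.001,0.1,0,0,0,1],[-0.003,0.001,0.112,0,0,0,1],[-0.003,0.001,0.112,0,0,0,1]]'
python3 -m inch '[[0,0,0.004,0,0,0,1],[0,0,0.007,0,0,0,1],[0,0,0.010,0,0,0,1],[0,0,0.013,0,0,0,1],[0,0,0.015,0,0,0,1],[0,0,0.015,0,0,0,1]]'
```

```text
time: 7.23
ee_pos: [0.5619, 0.0417, 0.0859]
tcp_rot: [179.9, 0.1, -77.8]
wrist_force: [-0.5, 0.4, -0.2]
opening: 0.0002
time: 7.73
ee_pos: [0.5641, 0.0419, 0.0743]
tcp_rot: [-179.7, 0.1, -77.7]
wrist_force: [1.0, -0.2, 1.3]
opening: -0.0003
```

```bash
python3 -m inch '[[0,0,0.0015,0,0,0,1],[0,0,0.003,0,0,0,1],[0,0,0.003,0,0,0,1],[0,0,0.003,0,0,0,1]]'
```

```text
time: 8.07
ee_pos: [0.5643, 0.0419, 0.0734]
tcp_rot: [-179.6, 0.1, -77.7]
wrist_force: [-4.0, -0.4, 15.1]
opening: 0.0001
```

That's the rigid stop (15 N). I'll let go and lift fast, and wait for the cover to open.

```bash
python3 -m inch '[[0,0,-0.03,0,0,0,1],[0.01,0,-0.07,0,0,0,1],[0.02,0,-0.11,0,0,0,1],[0.03,0,-0.15,0,0,0,1],[0.03,0,-0.18,0,0,0,1],[0.03,0,-0.18,0,0,0,1]]'
python3 -m inch '[[0,0,0,0,0,0,1],[0,0,0,0,0,0,1],[0,0,0,0,0,0,1],[0,0,0,0,0,0,1],[0,0,0,0,0,0,1],[0,0,0,0,0,0,1],[0,0,0,0,0,0,1],[0,0,0,0,0,0,1],[0,0,0,0,0,0,1],[0,0,0,0,0,0,1],[0,0,0,0,0,0,1],[0,0,0,0,0,0,1]]' >/dev/null
python3 -m inch '[[0,0,0,0,0,0,1],[0,0,0,0,0,0,1],[0,0,0,0,0,0,1],[0,0,0,0,0,0,1],[0,0,0,0,0,0,1],[0,0,0,0,0,0,1],[0,0,0,0,0,0,1],[0,0,0,0,0,0,1],[0,0,0,0,0,0,1]]'
python3 - <<'E'
from h import *
s=shot("wrist"); a=s[0]; t=shot("scene")
save('w3.png',cv2.resize(np.hstack([a,t[0]]),(800,300),interpolation=cv2.INTER_AREA))
hsv=cv2.cvtColor(a,cv2.COLOR_RGB2HSV); g=cv2.inRange(hsv,(40,80,40),(90,255,255))
for c in cv2.findContours(g,0,2)[0]:
    if cv2.contourArea(c)>200:
        (u,v),r=cv2.minEnclosingCircle(c); print(u,v,r,cv2.contourArea(c),hsv[int(v),int(u)],onplane([[u,v]],*s[2:],.064), np.linalg.inv(s[4])[2]@np.r_[onplane([[u,v]],*s[2:],.064)[0],1], s[1][int(v),int(u)])
E
```

```text
time: 8.57
ee_pos: [0.5707, 0.0116, 0.2579]
tcp_rot: [-179.3, -0.0, -77.8]
wrist_force: [0.8, -0.2, -0.1]
opening: 0.0
time: 10.32
ee_pos: [0.5694, 0.0122, 0.2509]
tcp_rot: [-179.8, 0.1, -77.7]
wrist_force: [0.0, -0.5, 0.8]
opening: 0.0002
318.0661315917969 284.1193542480469 18.163846969604492 683.5 [ 68 187 180] [[0.55947413 0.07763869 0.064     ]] 0.354733921899003 0.35461673
443.0 244.5 47.1302375793457 4108.0 [ 83 147 158] [[0.46836743 0.02248643 0.064     ]] 0.34491188276642193 0.32536054
```

View pics/w3.png

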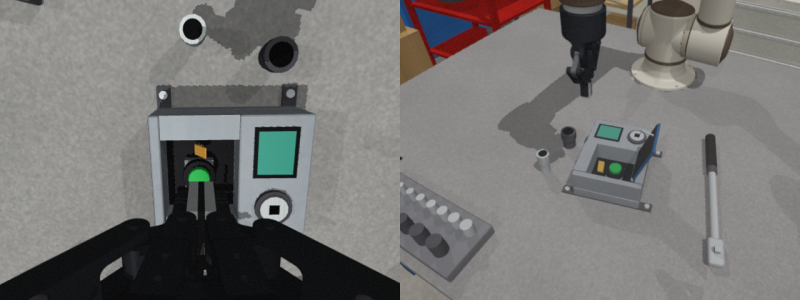

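The cover stands open, leaning back. The green button is at (318,284) in the full-size wrist view, at the depth expected for its top, and ~15 mm in radius.

```bash
python3 -c "
from h import *
rows([.558,.0785,.075],-77.7)"
```

```text
shift [-0.067  -0.0023  0.176 ] rot [-0.0038  0.0013 -0.0005]
```

```bash
python3 -m inch '[[-0.035,-0.001,0,0,0,0,1],[-0.067,-0.002,0.01,0,0,0,1],[-0.067,-0.002,0.045,0,0,0,1],[-0.067,-0.002,0.08,0,0,0,1],[-0.067,-0.002,0.115,0,0,0,1],[-0.067,-0.002,0.145,0,0,0,1],[-0.067,-0.002,0.165,0,0,0,1],[-0.067,-0.002,0.175,0,0,0,1],[-0.067,-0.002,0.175,0,0,0,1]]'
python3 -m inch '[[0,0,0.005,0,0,0,1],[0,0,0.009,0,0,0,1],[0,0,0.012,0,0,0,1],[0,0,0.015,0,0,0,1],[0,0,0.015,0,0,0,1],[0,0,0.015,0,0,0,1]]'
```

```text
time: 11.17
ee_pos: [0.5566, 0.0782, 0.0738]
tcp_rot: [-180.0, 0.1, -77.7]
wrist_force: [-0.8, -0.4, -0.2]
opening: -0.0003
time: 11.67
ee_pos: [0.5584, 0.0785, 0.0617]
tcp_rot: [-179.7, 0.1, -77.7]
wrist_force: [1.2, 0.5, 2.3]
opening: 0.0002
```

```bash
python3 -m inch '[[0,0,0.002,0,0,0,1],[0,0,0.004,0,0,0,1],[0,0,0.004,0,0,0,1],[0,0,0.004,0,0,0,1],[0,0,0.004,0,0,0,1]]'
```

```text
time: 12.08
ee_pos: [0.5585, 0.0785, 0.0589]
tcp_rot: [-179.6, 0.1, -77.7]
wrist_force: [-3.0, -0.0, 13.4]
opening: 0.0002
```

The button is bottomed (13 N at z 0.0589, i.e. 5 mm down). Next I'll lift, cross over the open cover and come down behind it.

```bash
python3 -m inch '[[0,0,-0.03,0,0,0,1],[0,0,-0.07,0,0,0,1],[0,0,-0.11,0,0,0,1],[0,0,-0.15,0,0,0,1],[0,0,-0.19,0,0,0,1],[-0.03,0,-0.195,0,0,0,1],[-0.07,0,-0.195,0,0,0,1],[-0.1,0,-0.195,0,0,0,1],[-0.116,0,-0.195,0,0,0,1],[-0.116,0,-0.195,0,0,0,1],[-0.116,0,-0.195,0,0,0,1],[-0.116,0,-0.195,0,0,0,1]]'
python3 - <<'E'
from h import *
rows([.532,.190,.167],-77.5)
s=shot("wrist"); t=shot("top")
save('w4.png',cv2.resize(np.hstack([s[0],t[0]]),(800,300),interpolation=cv2.INTER_AREA))
E
```

```text
time: 13.08
ee_pos: [0.5325, 0.1909, 0.2519]
tcp_rot: [-179.8, 0.1, -77.7]
wrist_force: [0.8, 0.1, 0.8]
opening: -0.0
shift [0.0008 0.001  0.0849] rot [-0.0033  0.0009 -0.004 ]
```

View pics/w4.png

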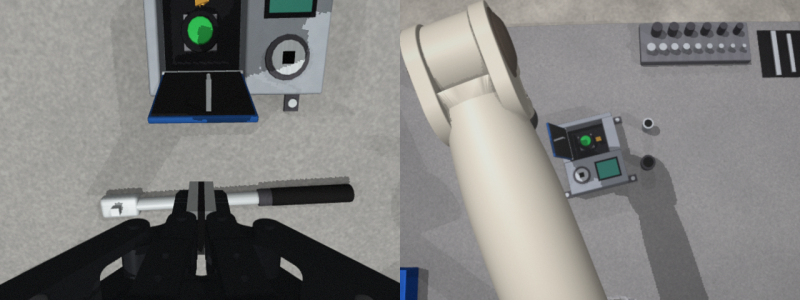

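The cover leans back, its edge at about row 195 full-scale, with the fingertip (row ~290) clearly behind it. Descending behind it.

```bash
python3 -m inch '[[0,0.001,0.03,0,0,0,1],[0,0.001,0.06,0,0,0,1],[0,0.001,0.08,0,0,0,1],[0,0.001,0.086,0,0,0,1],[0,0.001,0.086,0,0,0,1],[0,0.001,0.086,0,0,0,1]]'
python3 - <<'E'
from h import *
c,y=np.array([.5457,.13]),np.array([-.2147,.9767])
T=pose()[1]; print('y rel hinge',(T[:2,3]-c)@y,'h',T[2,3]-.08)
for th in np.radians([90,80,70,60,50,40,30,20,10,0]):
    r=.097-.010*np.sin(th); print(round(np.degrees(th)),'TCP y',round(-r*np.cos(th)+.011,4),'h',round(r*np.sin(th),4))
E
```

```text
time: 13.68
ee_pos: [0.5322, 0.1909, 0.1672]
tcp_rot: [-179.7, 0.1, -77.8]
wrist_force: [-0.8, -0.5, 0.7]
opening: -0.0
y rel hinge 0.06238290205920241 h 0.08722011591043279
90 TCP y 0.011 h 0.087
80 TCP y -0.0041 h 0.0858
70 TCP y -0.019 h 0.0823
60 TCP y -0.0332 h 0.0765
50 TCP y -0.0464 h 0.0684
40 TCP y -0.0584 h 0.0582
30 TCP y -0.0687 h 0.046
20 TCP y -0.0769 h 0.032
10 TCP y -0.0828 h 0.0165
0 TCP y -0.086 h 0.0
```

```bash
python3 -m inch '[[0.007,0,0,0,0,0,1],[0.014,0,0,0,0,0,1],[0.021,0,0,0,0,0,1],[0.028,0,0,0,0,0,1],[0.034,0,0,0,0,0,1],[0.04,0,0,0,0,0,1],[0.046,0,0,0,0,0,1],[0.052,0,0,0,0,0,1]]'
python3 - <<'E'
from h import *
t=shot("scene"); s=shot("wrist")
save('w5.png',cv2.resize(np.hstack([s[0],t[0]]),(800,300),interpolation=cv2.INTER_AREA))
c,y=np.array([.5457,.13]),np.array([-.2147,.9767])
T=pose()[1]; print('y rel hinge',(T[:2,3]-c)@y,'h',T[2,3]-.08)
E
```

```text
time: 14.35
ee_pos: [0.543, 0.1399, 0.1661]
tcp_rot: [-179.8, 0.1, -77.7]
wrist_force: [0.1, 1.3, 1.1]
opening: -0.0001
y rel hinge 0.00998387659885156 h 0.08601342317179099
```

View pics/w5.png

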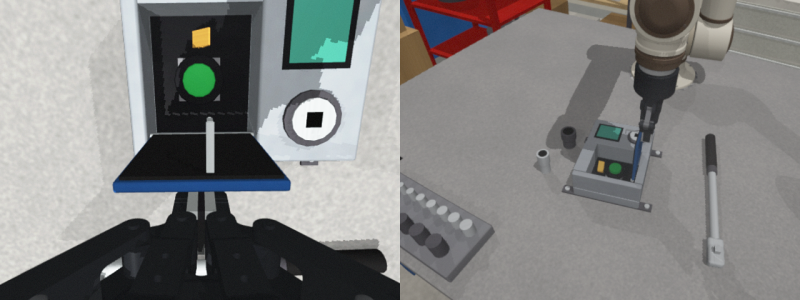

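The cover is near vertical, and the fingers push on its blue outside near the edge, clear of the liner. Continuing along the arc.

```bash
python3 -m inch '[[0.0065,0,0,0,0,0,1],[0.014,0,0.001,0,0,0,1],[0.0215,0,0.002,0,0,0,1],[0.029,0,0.004,0,0,0,1],[0.036,0,0.0065,0,0,0,1],[0.043,0,0.0095,0,0,0,1],[0.05,0,0.0135,0,0,0,1],[0.0565,0,0.0175,0,0,0,1],[0.0625,0,0.0225,0,0,0,1],[0.0685,0,0.028,0,0,0,1],[0.074,0,0.034,0,0,0,1],[0.0785,0,0.04,0,0,0,1]]'
python3 - <<'E'
from h import *
c,y=np.array([.5457,.13]),np.array([-.2147,.9767])
T=pose()[1]; print('y rel hinge',(T[:2,3]-c)@y,'h',T[2,3]-.08)
E
```

```text
time: 15.45
ee_pos: [0.5598, 0.0633, 0.1254]
tcp_rot: [-179.8, 0.1, -77.7]
wrist_force: [-0.7, 3.5, 1.5]
opening: -0.0001
y rel hinge -0.0681280209362174 h 0.04535731256342397
```

```bash
python3 -m inch '[[0.005,0,0.0065,0,0,0,1],[0.009,0,0.0135,0,0,0,1],[0.012,0,0.0215,0,0,0,1],[0.0145,0,0.028,0,0,0,1],[0.0165,0,0.034,0,0,0,1],[0.018,0,0.04,0,0,0,1],[0.0185,0,0.0445,0,0,0,1],[0.0185,0,0.0475,0,0,0,1],[0.0185,0,0.05,0,0,0,1],[0.0185,0,0.052,0,0,0,1],[0.0185,0,0.052,0,0,0,1],[0.0185,0,0.052,0,0,0,1]]'
python3 - <<'E'
from h import *
c,y=np.array([.5457,.13]),np.array([-.2147,.9767])
T=pose()[1]; print('y rel hinge',(T[:2,3]-c)@y,'h',T[2,3]-.08)
E
```

```text
time: 16.45
ee_pos: [0.5641, 0.0459, 0.074]
tcp_rot: [-179.7, 0.0, -77.7]
wrist_force: [-0.2, -0.0, 1.8]
opening: 0.0
y rel hinge -0.08611373526008738 h -0.005956566763545709
```

```bash
python3 -m inch '[[0,0,0.0015,0,0,0,1],[0,0,0.003,0,0,0,1],[0,0,0.004,0,0,0,1],[0,0,0.004,0,0,0,1],[0,0,0.004,0,0,0,1]]'
```

```text
time: 16.87
ee_pos: [0.5644, 0.0459, 0.0734]
tcp_rot: [-179.6, 0.0, -77.7]
wrist_force: [-9.5, 0.7, 28.5]
opening: -0.0005
```

It's at the rigid stop, at the same height as the first press. Let go, move clear and look.

```bash
python3 -m inch '[[0,0,-0.005,0,0,0,1],[0,0,-0.015,0,0,0,1],[0,0,-0.05,0,0,0,1],[0,0,-0.09,0,0,0,1],[0,0,-0.13,0,0,0,1],[0,0,-0.17,0,0,0,1],[0.03,0,-0.18,0,0,0,1],[0.06,0,-0.18,0,0,0,1],[0.06,0,-0.18,0,0,0,1],[0.06,0,-0.18,0,0,0,1],[0.06,0,-0.18,0,0,0,1],[0.06,0,-0.18,0,0,0,1]]'
python3 -m inch '[[0,0,0,0,0,0,1],[0,0,0,0,0,0,1],[0,0,0,0,0,0,1],[0,0,0,0,0,0,1],[0,0,0,0,0,0,1],[0,0,0,0,0,0,1],[0,0,0,0,0,0,1],[0,0,0,0,0,0,1],[0,0,0,0,0,0,1],[0,0,0,0,0,0,1],[0,0,0,0,0,0,1],[0,0,0,0,0,0,1]]' >/dev/null
python3 - <<'E'
from h import *
s=shot("wrist"); t=shot("scene")
for x in dot(s): print(x)
save('w6.png',cv2.resize(np.hstack([s[0],t[0]]),(800,300),interpolation=cv2.INTER_AREA))
for x in dot(s):
  if len(x)==4 and isinstance(x,tuple):
    u,v=x[:2]; p=np.linalg.inv(s[4])@np.r_[x[3],1]; print('depth',s[1][v,u],'expect',p[2])
E
```

```text
time: 17.87
ee_pos: [0.5757, -0.0126, 0.2494]
tcp_rot: [-179.8, 0.1, -77.7]
wrist_force: [0.1, -0.1, -0.3]
opening: 0.0
```

View pics/w6.png

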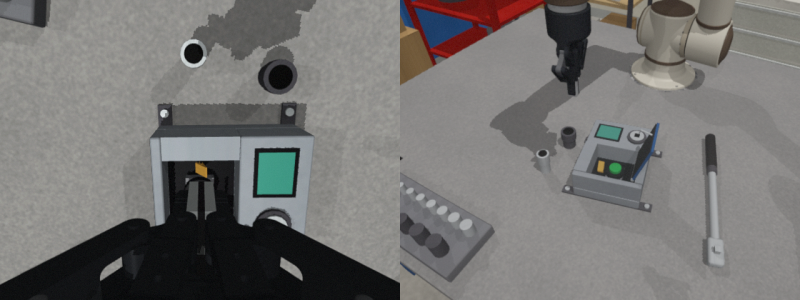

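The picture shows the cover open again, so the latch didn't take. The last millimetres probably came too fast, or in a two-stage press. I'll repeat with one slow continuous stroke and a gentle release.

```bash
python3 -c "
from h import *
rows([.5315,.190,.25],-77.6)"
```

```text
shift [-2.079e-01  3.000e-04  1.000e-04] rot [-0.0038  0.0013 -0.0022]
```

```bash
python3 -m inch '[[-0.035,0,0,0,0,0,1],[-0.07,0,0,0,0,0,1],[-0.105,0,0,0,0,0,1],[-0.14,0,0,0,0,0,1],[-0.175,0,0,0,0,0,1],[-0.208,0,0,0,0,0,1],[-0.208,0,0,0,0,0,1],[-0.208,0,0.03,0,0,0,1],[-0.208,0,0.06,0,0,0,1],[-0.208,0,0.08,0,0,0,1],[-0.208,0,0.083,0,0,0,1],[-0.208,0,0.083,0,0,0,1]]'
python3 -m inch '[[0.007,0,0,0,0,0,1],[0.014,0,0,0,0,0,1],[0.021,0,0,0,0,0,1],[0.028,0,0,0,0,0,1],[0.034,0,0,0,0,0,1],[0.04,0,0,0,0,0,1],[0.046,0,0,0,0,0,1],[0.052,0,0,0,0,0,1]]'
python3 - <<'E'
from h import *
c,y=np.array([.5457,.13]),np.array([-.2147,.9767])
T=pose()[1]; print('y rel hinge',(T[:2,3]-c)@y,'h',T[2,3]-.08)
E
```

```text
time: 19.97
ee_pos: [0.5314, 0.19, 0.1662]
tcp_rot: [-179.9, 0.1, -77.7]
wrist_force: [0.3, 0.4, 0.7]
opening: -0.0002
time: 20.63
ee_pos: [0.5433, 0.1389, 0.1672]
tcp_rot: [-179.8, 0.1, -77.7]
wrist_force: [0.1, 2.0, 0.5]
opening: 0.0001
y rel hinge 0.009232354638875664 h 0.0871990412440777
```

```bash
python3 -m inch '[[0.0065,0,0,0,0,0,1],[0.014,0,0.001,0,0,0,1],[0.0215,0,0.002,0,0,0,1],[0.029,0,0.004,0,0,0,1],[0.036,0,0.0065,0,0,0,1],[0.043,0,0.0095,0,0,0,1],[0.05,0,0.0135,0,0,0,1],[0.0565,0,0.0175,0,0,0,1],[0.0625,0,0.0225,0,0,0,1],[0.0685,0,0.028,0,0,0,1],[0.074,0,0.034,0,0,0,1],[0.0785,0,0.04,0,0,0,1]]'
python3 -m inch '[[0.005,0,0.006,0,0,0,1],[0.009,0,0.012,0,0,0,1],[0.012,0,0.017,0,0,0,1],[0.0145,0,0.022,0,0,0,1],[0.0165,0,0.026,0,0,0,1],[0.018,0,0.03,0,0,0,1],[0.019,0,0.033,0,0,0,1],[0.02,0,0.036,0,0,0,1],[0.0205,0,0.038,0,0,0,1],[0.021,0,0.04,0,0,0,1]]'
python3 - <<'E'
from h import *
c,y=np.array([.5457,.13]),np.array([-.2147,.9767])
T=pose()[1]; print('y rel hinge',(T[:2,3]-c)@y,'h',T[2,3]-.08)
E
```

```text
time: 21.63
ee_pos: [0.56, 0.0623, 0.1264]
tcp_rot: [-179.8, 0.1, -77.7]
wrist_force: [-1.5, 2.4, 1.1]
opening: 0.0
time: 22.47
ee_pos: [0.5646, 0.0427, 0.0871]
tcp_rot: [-179.7, 0.1, -77.7]
wrist_force: [-1.9, 2.6, 3.3]
opening: -0.0
y rel hinge -0.08932884171456439 h 0.007111418004633566
```

```bash
python3 -m inch '[[0,0,0.0015,0,0,0,1],[0,0,0.003,0,0,0,1],[0,0,0.0045,0,0,0,1],[0,0,0.006,0,0,0,1],[0,0,0.0075,0,0,0,1],[0,0,0.009,0,0,0,1],[0,0,0.0105,0,0,0,1],[0,0,0.012,0,0,0,1],[0,0,0.0135,0,0,0,1],[0,0,0.015,0,0,0,1],[0,0,0.016,0,0,0,1],[0,0,0.016,0,0,0,1]]'
```

```text
time: 23.47
ee_pos: [0.5648, 0.0426, 0.0733]
tcp_rot: [-179.7, 0.1, -77.7]
wrist_force: [-6.5, 0.3, 19.6]
opening: -0.0001
```

Solidly at the stop in one stroke. Now a gentle release, lifting slowly to watch the force.

```bash
python3 -m inch '[[0,0,-0.0015,0,0,0,1],[0,0,-0.003,0,0,0,1],[0,0,-0.005,0,0,0,1],[0,0,-0.007,0,0,0,1],[0,0,-0.009,0,0,0,1],[0,0,-0.011,0,0,0,1],[0,0,-0.013,0,0,0,1],[0,0,-0.015,0,0,0,1],[0,0,-0.017,0,0,0,1],[0,0,-0.017,0,0,0,1],[0,0,-0.017,0,0,0,1],[0,0,-0.017,0,0,0,1]]'
python3 - <<'E'
from h import *
s=shot("wrist"); save('w7.png',s[0])
for x in dot(s): print(x)
E
```

```text
time: 24.47
ee_pos: [0.5645, 0.0425, 0.0879]
tcp_rot: [-179.8, 0.1, -77.7]
wrist_force: [0.3, 0.5, 0.1]
opening: -0.0001
(318, 296, 22.0, array([0.567 , 0.0407, 0.08  ]))
[[0.6131, 0.0361, 0.08], [0.5261, 0.0165, 0.08], [0.5135, 0.0582, 0.08], [0.6068, 0.0793, 0.08]]
```

View pics/w7.png

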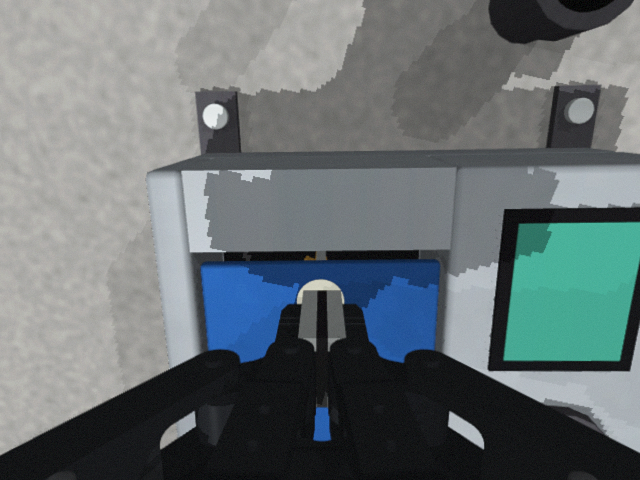

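The cover is shut with the tip about 8 mm above it and no force, so it is latched by itself. Its free edge is at row 260 and the dot at (320,292). Now lift clear and check again.

```bash
python3 -m inch '[[0,0,-0.02,0,0,0,1],[0,0,-0.05,0,0,0,1],[0,0,-0.09,0,0,0,1],[0,0,-0.13,0,0,0,1],[0.02,0,-0.16,0,0,0,1],[0.04,0,-0.16,0,0,0,1],[0.04,0,-0.16,0,0,0,1],[0.04,0,-0.16,0,0,0,1],[0.04,0,-0.16,0,0,0,1],[0.04,0,-0.16,0,0,0,1],[0.04,0,-0.16,0,0,0,1],[0.04,0,-0.16,0,0,0,1]]'
python3 - <<'E'
from h import *
s=shot("wrist"); t=shot("scene")
for x in dot(s):
  print(x)
  if isinstance(x,tuple):
    u,v=x[:2]; print('depth',s[1][v,u],'expect',(np.linalg.inv(s[4])@np.r_[x[3],1])[2])
save('w8.png',cv2.resize(np.hstack([s[0],t[0]]),(800,300),interpolation=cv2.INTER_AREA))
E
```

```text
time: 25.52
ee_pos: [0.5722, 0.0036, 0.2475]
tcp_rot: [-179.8, 0.1, -77.7]
wrist_force: [0.1, 0.2, -0.1]
opening: 0.0
(320, 261, 11.7, array([0.5657, 0.0425, 0.08  ]))
depth 0.32647592 expect 0.32869196274763723
[[0.6133, 0.0362, 0.08], [0.5258, 0.0171, 0.08], [0.503, 0.1061, 0.08], [0.5971, 0.1268, 0.08]]
```

View pics/w8.png

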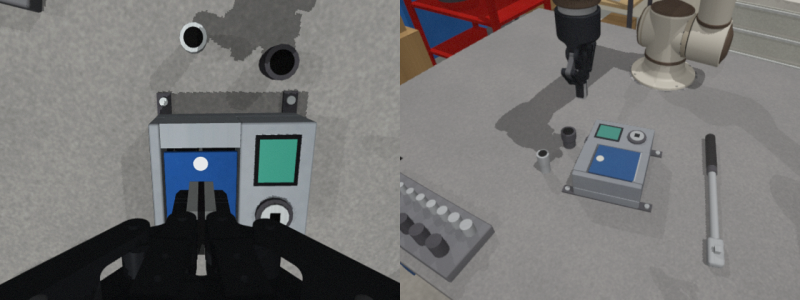

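The cover is flush: the dot is back at its original spot and at the right depth. The sockets and wrench are unmoved, and the arm is clear.

```bash
python3 -c "
from workcell import order
print(order.job_done())"
```

```text
the job is handed in; nothing more can be done
None
```

The tester is zeroed and the cover is latched shut again. I handed the job in at about 25.5 s of the 58 s; the hand-in reports no verdict.

- **Opening:** I pressed the cover to its stop at the dot (15 N), let go and lifted. The pictures showed it fully open.
- **Button:** I pressed it to its bottom stop: 13 N, with the fingertip 5 mm below the expected height of the button top.
- **Closing:** I swung the cover shut by pushing on its outside with closed fingers. The first try reached the stop (28 N), but the cover sprang open again on release. I don't know why; my guess is that the last part was too fast or that pressing in two stages upset the latch. I did it again with one slow stroke to the stop (20 N) and a gentle release, and it held.

**Last checks:**
- **Cover:** it stayed shut by itself for over a second with no force on the tool. The dot was back within 1 mm of its first measured position, and its depth read 2 mm from the flush value, within the calibration.
- **Sockets and wrench:** they looked unmoved, judged by eye from the pictures.
- **Button:** its return could not be seen under the shut cover, but it looked up in the views while the cover was open.

On the way there, joint 6 hit its limit. That sent one move off course over bare bench, touching nothing, and I turned the wrist round the other way.

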